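# Close the roll-top bin

## Task

The roll-top bin on the worktop has been left open and one of its jars stands out on the front of the base board, right where the lid comes down. With the fingertips, push that jar back until it stands well inside the bin, clear of the lid, without picking it up or tipping it, then push the lid round by its wooden grip strip until it is fully shut. Do not slam the lid or press it onto the jars, and leave the things beside the bin alone.

Things in the scene. Friction and masses are not known exactly. Their poses are not given: they have to be found in the camera images.
- bin: Roll-top storage bin, fixed: base board 18 mm thick, 360 mm wide, D-shaped wooden side panels (radius 125 mm, 187 mm high, inside 320 mm apart), fixed metal back. Origin on the worktop under the lid's axis, mid-width; +x to the bin's back, -x out of its front, y across, z up. Base board: x = -164 to +126 mm, top flat at z = 18 mm, no sill: jars slide on it. Lid axis: along y at x = 0, z = 62 mm.
- lid_landing (a point): Fixed point on the base board, mid-width, where the shut lid's lower front edge comes to rest: bin x = -112 mm, z = 18 mm. From there the shut lid bulges forward to x = -120 mm at z = 62 mm. The front jar starts astride this line (centre at bin x = -130 to -115 mm); it is well inside with its centre 45 mm or more behind this point (+x).
- lid (a joint): Angle of the lid about its axis, rad: 0 = fully shut (a stop), 1.75 = fully rolled back (a stop); starts at 1.45 to 1.7. Opening swings the front edge up and back over the top. Friction keeps the lid wherever it is left; moving it takes 2 to 7 N at the grip strip. Faster than 2.5 rad/s is slamming.
- lid_shell: The lid's curved metal sheet, 320 mm wide, outer radius 120 mm, 4 mm thick, 115 degrees of arc; moves with joint lid. Origin on the lid's axis, mid-width; axes equal the bin's when shut.
- lid_strip (a point): Middle of the outer edge of the lid's wooden grip strip: 150 mm long (y), 12 mm thick, standing 26 mm out from the sheet, 55 mm above the lid's front edge. At lid angle q: bin x = -0.146 cos(q + 0.105), z = 0.062 + 0.146 sin(q + 0.105) m. Rolled back, it stands up on top of the bin: push it forward from behind (the bin's back side), then down from above.
- salt_flakes: Squat round jar, 65 mm across and 59 mm high, wide pale screw lid and yellow label, 0.16 kg. Origin: centre of its underside; z up. It stands on the base board. Either this jar or the taller one is the one that stands out at the front; the other stands at the back of the bin.
- ghee_jar: Round jar, 59 mm across and 87 mm high, ochre screw lid and dark label, 0.31 kg. Origin: centre of its underside; z up. It stands on the base board, either out at the front or at the back of the bin (see the squat jar).
- nutmeg_tin: Low round tin, 57 mm across and 39 mm high, grey lid; stands at the back right inside the bin, upright. Origin: centre of its underside. May be nudged but not tipped.
- oil_cruet: Bystander: small oil bottle with black stopper, 53 mm across, 148 mm high, stands on the worktop to the right (-y) of the bin. Origin: centre of its underside.
- bitters: Bystander: small brown bottle with a dropper cap, 47 mm across, 121 mm high, stands on the worktop to the left (+y) of the bin. Origin: centre of its underside.
- stopper_0: Bystander: loose cork-and-wood bottle stopper, 36 mm across, 53 mm high, standing on the worktop left of the bin's front. Origin: centre of its underside.

How it is judged:
On the way:
1. both jars stand upright inside the bin, clear of the lid's path, while the lid is still up (x of each of salt_flakes, ghee_jar in the frame of bin above -0.07 m and angle between each of salt_flakes, ghee_jar's own z axis and vertical below 0.15 rad and value of joint lid above 0.9 rad), for 0.2 s.
At the end, for the whole second after the job is handed in: The lid is shut (joint below 0.04 rad, about 5 mm at its edge) and still; both jars stand upright (within 0.15 rad) and at rest in the bin with their centres at bin x > -70 mm; the tin in the bin is upright (value of joint lid below 0.04 rad and velocity of joint lid below 0.05 rad/s and x of each of salt_flakes, ghee_jar in the frame of bin above -0.07 m and angle between each of salt_flakes, ghee_jar, nutmeg_tin's own z axis and vertical below 0.15 rad and linear speed of each of salt_flakes, ghee_jar below 0.02 m/s); the robot touches nothing.
It fails at once if a jar is lifted off the base board (more than 12 mm) (z of any of salt_flakes, ghee_jar in the frame of bin above 0.03 m).
It fails at once if a jar is tipped (more than 0.35 rad) (angle between any of salt_flakes, ghee_jar's own z axis and vertical above 0.35 rad).
It fails at once if the lid is pressed onto a jar (more than 6 N) (contact force between lid_shell and salt_flakes above 6 N or contact force between lid_shell and ghee_jar above 6 N).
It fails at once if the lid is slammed (faster than 2.5 rad/s) (velocity of joint lid below -2.5 rad/s).
It fails at once if a thing beside the bin is moved more than 25 mm (distance of any of oil_cruet, bitters, stopper_0 from where it was at the start of the episode above 0.025 m).
It also fails if it takes over 51 s, if anything falls off the work surface, if the arm or the gripper's body presses on something with over 40 N, if the wrist force passes 120 N, or if a joint passes its speed limit or range.

## Robot

A 6-joint arm with a two-finger parallel gripper is mounted at the origin on a cart in front of the work surface, level with it; the furniture and walls round the work are solid. World frame = base frame: x ahead of the robot, y to its left, z up, the work surface at z = 0. Lengths are in m, angles in rad, forces in N, time in s.
With the tool pointing down it reaches from about 0.375 to 0.975 m from the base axis. Payload 3.8 kg.
Tool frame: the origin (TCP) lies on the mounting face of the last link; the fingertips stand 166 mm ahead of it and the grasp point (between the pads) lies 147 mm ahead of it; z points along the fingers, y is the line along which they close (so a half turn about z gives the same grasp; the last joint's range is limited). The gripper opens to 88 mm and grips with 3 to 60 N. Pads are 18 mm wide; open, the fingers measure 123 mm over their backs; the gripper's body (75 mm by 187 mm) begins 45 mm behind the grasp point.
Start: joints at [1.182, 0.264, 1.604, -0, 1.274, -0.037], TCP at [0.233, 0.634, 0.405] pointing down, gripper open.
Joint ranges: [-2.63, 2.63], [-0.94, 2.18], [0.31, 2.57], [-1.31, 4.45], [0, 2.66], [-2.55, 2.55]. Speed limits (rad/s): [2.57, 2.57, 3.14, 3.14, 3.14, 3.14].

## Interface

Orientations are given as a unit quaternion [w, x, y, z].
In Python, from cell import robot gives the robot as it stands.
- The arm moves only by the shell command python3 steer.py 'ROWS'. ROWS is a JSON object with one list for each field, all of the same length, 1 to 5, a row being the entries at one place: dx, dy, dz (the shift in shares of 0.4 m (1.0 is 0.4 m)), rz (a turn about the tool's z in a scale on which 1.0 is 4 rad), aperture (the finger opening in m); each row shifts and turns the commanded pose from where the row before left it, along the tool's axes as they then stand; what a row does not reach is not made up. A row lasts 1/12 s, in which the tool goes at most 0.0417 m and 0.125 rad, less where a joint would pass 70% of its speed; a pose out of reach is approached as far as the arm can. The fingers move at their own pace and stop on an object; the grip force is fixed at half the most. Time passes only in rows, so rows that do not move let the fingers close. It prints the time, the measured TCP pose, the force, the opening and the grip force at its end. Shift and turn numbers lie between -1 and 1, and a call with a number outside is refused. Input that does not fit is refused with a message, and nothing moves.
- robot.observe(): the state, without advancing time (a new reading comes with each control period).
- robot.capture(name): name is "side" or "top" or "wrist"; returns (picture, depth): 400x640x3 uint8, red, green, blue; 400x640 float32, m along the optical axis (not along the pixel's ray), 0 where there is no reading.
- robot.camera_model(name): a dict with "intrinsics" (3x3 intrinsics, pixels), "dist" ([k1, k2, p1, p2, k3] as OpenCV has them; the pictures are not rectified), "R" (3x3) and "t" (3): a world point X has camera coordinates R X + t. Camera axes: x right, y down, z forward; pixel columns grow to the right and rows downward; lengths in m; the calibration is good to about 2 mm. A picture is of the moment at which its call begins: read the wrist's pose just before it. camera_model takes no time and is no camera call; for the wrist camera it gives the pose at the moment of the call.
- robot.sign_off(): hands the job in; it is judged then, once.
The state is a dict: "clock": time; "qpos": joint angles; "dq": joint speeds; "joint_efforts": joint torques, N m; "eef_pos": TCP position; "tool_rot": TCP orientation; "wrist_force": force on the tool from outside, world axes, zero at the start; "moment": the same for the moment, N m; "opening": finger opening in m; "grasp_force": force on a finger pad.
Only numpy, scipy, OpenCV 4.12 (cv2) and the standard library are available. Lean on these libraries where they do the work, as an engineer would, in place of code of your own. Each camera call takes 0.05 s, during which the arm holds its last target. There are 200 camera calls.

## Working session

There is one attempt and no reset: what is moved stays moved. The work goes in short steps, Python scripts to look and compute and a shell command to move; the robot and the scene stay as the last step left them, time stands still between calls to the robot, and variables do not carry over. Pictures are saved under pics/ and viewed, at most 10 in all, crops included, and the job is handed in when it is done.

```bash
ls; mkdir -p pics; python3 - <<'E'
from cell import robot
import cv2,numpy as np
for n in ("side","top"):
    p,d=robot.capture(n); np.savez(f"pics/{n}0.npz",p=p,d=d)
    cv2.imwrite(f"pics/{n}0.png",p[...,::-1])
    m=robot.camera_model(n); print(n,np.round(m["R"],3).tolist(),np.round(m["t"],3),np.round(-m["R"].T@m["t"],3),np.round(m["intrinsics"],1).tolist(),m["dist"])
s=robot.observe();print(s["clock"],s["eef_pos"],s["tool_rot"])
E
```

```text
cell.py
pics
steer.py
side [[0.178, -0.984, -0.01], [-0.731, -0.126, -0.67], [0.658, 0.127, -0.742]] [-0.006  0.504  0.689] [-0.084 -0.03   0.849] [[433.0, 0.0, 320.7], [0.0, 433.0, 200.9], [0.0, 0.0, 1.0]] [-0.04736943  0.          0.          0.          0.        ]
top [[0.441, -0.897, 0.003], [-0.847, -0.418, -0.329], [0.296, 0.142, -0.944]] [-0.131  0.563  1.066] [ 0.219 -0.034  1.192] [[373.9, 0.0, 319.7], [0.0, 373.9, 201.0], [0.0, 0.0, 1.0]] [-0.04761564  0.          0.          0.          0.        ]
0.1 [0.23250823 0.63338441 0.40354648] [-1.90289131e-04  1.74993283e-01  9.84569151e-01 -9.49136345e-04]
```

View pics/side0.png

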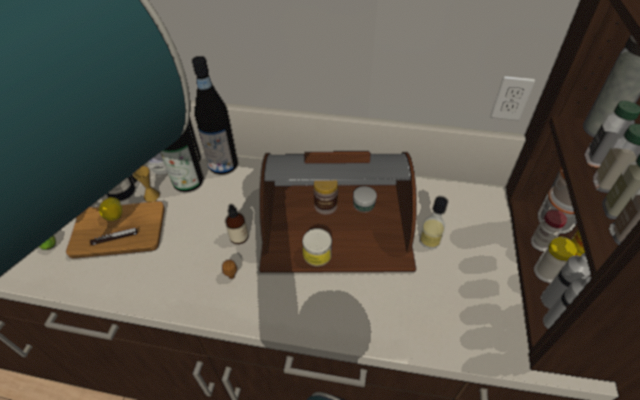

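View pics/top0.png

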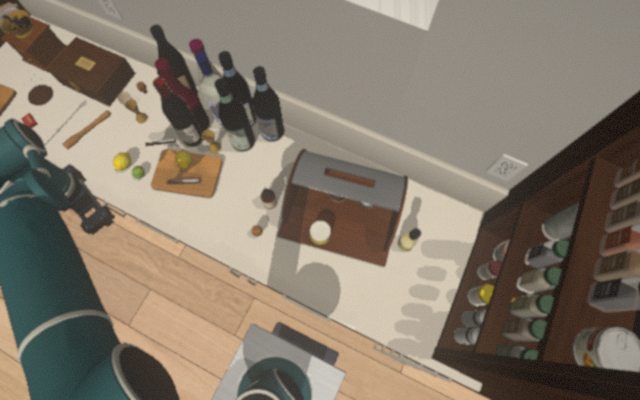

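The side view shows the squat jar (salt) out front at (317,247), ghee at the back (325,195), the tin at (365,197) and the strip at (338,157). The board's front corners are near (259,270) and (414,270). The top view agrees, with the salt jar at (319,232).

```bash
cat > h.py <<'E'
import numpy as np,cv2
from cell import robot
def ray(m,uv):
    u=cv2.undistortPoints(np.array(uv,float).reshape(-1,1,2),m["intrinsics"],np.array(m["dist"])).reshape(-1,2)
    d=np.c_[u,np.ones(len(u))]@m["R"]; return -m["R"].T@m["t"],d
def plane(m,uv,z):
    o,d=ray(m,uv); return o+d*((z-o[2])/d[:,2])[:,None]
def cloud(m,dep):
    v,u=np.mgrid[:400,:640]; o,d=ray(m,np.stack([u,v],-1).reshape(-1,2))
    return (o+d*dep.reshape(-1,1)).reshape(400,640,3)
E
python3 - <<'E'
from h import *
z=np.load("pics/side0.npz");m=robot.camera_model("side")
cv2.imwrite("pics/crop.png",cv2.resize(z["p"][140:290,230:450,::-1],None,fx=3.5,fy=3.5,interpolation=cv2.INTER_CUBIC))
P=cloud(m,z["d"])
for uv in [(259,270),(414,270),(317,240),(338,157),(308,157),(369,157),(300,265),(390,265)]:
    print(uv,P[uv[1],uv[0]].round(3),plane(m,[uv],.018)[0].round(3))
mt=robot.camera_model("top");print(plane(mt,[(278,238),(384,264)],.018).round(3))
E
```

```text
(259, 270) [0.422 0.212 0.017] [0.421 0.212 0.018]
(414, 270) [ 0.486 -0.134  0.012] [ 0.482 -0.134  0.018]
(317, 240) [0.484 0.089 0.078] [0.527 0.098 0.018]
(338, 157) [0.631 0.067 0.196] [0.827 0.093 0.018]
(308, 157) [0.621 0.133 0.195] [0.813 0.178 0.018]
(369, 157) [ 0.647 -0.001  0.193] [0.842 0.006 0.018]
(300, 265) [0.452 0.124 0.015] [0.451 0.123 0.018]
(390, 265) [ 0.487 -0.079  0.016] [ 0.486 -0.079  0.018]
[[ 0.415  0.207  0.018]
 [ 0.489 -0.132  0.018]]
```

View pics/crop.png

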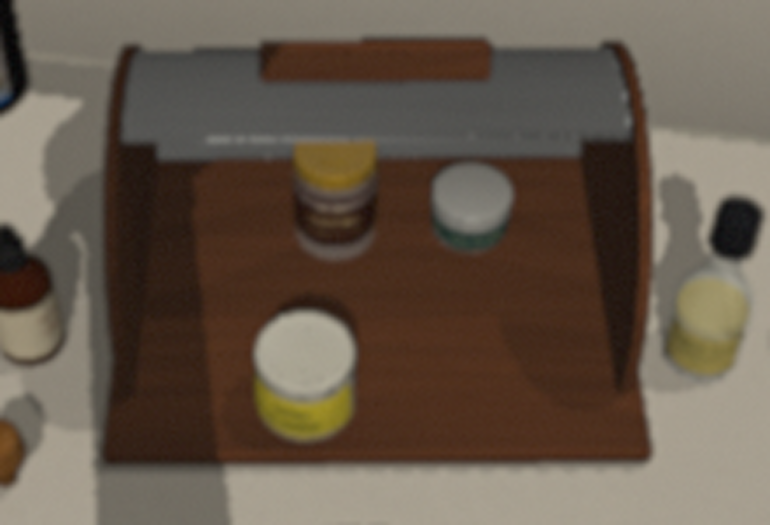

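```bash
cat >> h.py <<'E'
BIN=None
def tobin(P,b): # b=(x,y,yaw)
    c,s=np.cos(b[2]),np.sin(b[2]); q=np.atleast_2d(P)[:,:2]-b[:2]
    return np.c_[q@[c,s],q@[-s,c],np.atleast_2d(P)[:,2]]
def cent(mask):
    n,l,st,c=cv2.connectedComponentsWithStats(mask.astype(np.uint8)); i=1+np.argmax(st[1:,4]); return c[i],st[i]
E
python3 - <<'E'
from h import *
z=np.load("pics/side0.npz");m=robot.camera_model("side");p=z["p"].astype(int);P=cloud(m,z["d"])
hsv=cv2.cvtColor(z["p"],cv2.COLOR_RGB2HSV)
print([hsv[r,330].tolist() for r in range(262,278,1)],[hsv[r,c].tolist() for r,c in ((234,317),(252,317),(186,325),(196,365))])
brown=(hsv[...,2]<120)&(hsv[...,1]>110)
us=np.arange(268,410); vb=np.array([255+np.nonzero(~brown[255:300,u])[0][0] for u in us])
print(vb[::15])
g=np.abs(us-317)>20
E3=plane(m,np.c_[us,vb-.5],0.0)
def rob(E):
    k=np.ones(len(E),bool)
    for _ in range(5):
        a,b=np.polyfit(E[k,1],E[k,0],1); r=E[:,0]-a*E[:,1]-b; k=np.abs(r)<.004
    return a,b,k.sum()
a,b,n=rob(E3);print("front",a,b,n)
yaw=-np.arctan(a)*1; print("yaw",np.arctan(-a))
yaw=np.arctan(-a)
# corners
C=plane(m,[(230+106/3.5,140+457/3.5),(230+650/3.5,140+454/3.5)],.018);print(C, np.linalg.norm(C[0]-C[1]))
mid=C.mean(0)[:2]; yaw2=np.arctan2(-(C[0]-C[1])[0],(C[0]-C[1])[1]);print(yaw2)
for y in (yaw,yaw2):
  B=(*(mid+.164*np.array([np.cos(y),np.sin(y)])),y);print("bin",np.round(B,4))
print(tobin(P[[157,157,157],[308,338,369]],B).round(3))
S=(brown)&(P[...,2]>.17)&(np.abs(P[...,1]-.07)<.12); 
q=tobin(P[S],B);print(len(q),q.min(0),q.max(0),q.mean(0))
E
```

```text
[[10, 159, 72], [10, 150, 73], [10, 154, 73], [11, 157, 73], [10, 152, 72], [10, 152, 72], [11, 158, 76], [10, 158, 79], [11, 162, 74], [11, 111, 76], [14, 61, 100], [17, 42, 127], [20, 35, 146], [21, 34, 159], [21, 35, 166], [19, 38, 168]] [[24, 31, 166], [23, 30, 153], [20, 169, 122], [24, 20, 125]]
[272 272 272 255 255 271 271 271 271 271]
front -0.18566563845897738 0.4681096665443407 117
yaw 0.18357530039839454
[[ 0.42040037  0.20883028  0.018     ]
 [ 0.48302234 -0.13743872  0.018     ]] 0.3518859661939912
0.17891396688277264
bin [0.613  0.0656 0.1836]
bin [0.6131 0.0649 0.1789]
[[ 0.02   0.066  0.195]
 [ 0.018 -0.001  0.196]
 [ 0.021 -0.071  0.193]]
2978 [-0.7031408  -0.07187905  0.17845171] [0.02687272 0.15283012 0.84891954] [-0.45054488  0.08549226  0.63353796]
```

```bash
python3 - <<'E'
from h import *
for n,rows,cols in (("side",range(258,280),range(340,400)),):
    z=np.load(f"pics/{n}0.npz");m=robot.camera_model(n);P=cloud(m,z["d"])
    B=(.613,.065,.182)
    for r in rows:
        q=tobin(P[r,cols],B);pl=tobin(plane(m,np.c_[list(cols),[r]*len(cols)],.018),B)
        print(r,np.median(q,0).round(4),q[:,2].std().round(3),np.median(pl[:,0]).round(4),z["p"][r,370])
    # side panels: tops
    hsv=cv2.cvtColor(z["p"],cv2.COLOR_RGB2HSV)
    Q=tobin(P.reshape(-1,3),B).reshape(400,640,3)
    k=(Q[...,2]>.05)&(Q[...,2]<.25)&(np.abs(np.abs(Q[...,1])-.17)<.03)&(np.abs(Q[...,0])<.14)
    for sg in (1,-1):
        kk=k&(Q[...,1]*sg>0); q=Q[kk]; 
        for lo in np.arange(.05,.20,.02):
            w=(q[:,2]>lo)&(q[:,2]<lo+.02); 
            if w.sum()>5: print(sg,round(lo,2),w.sum(),"x",np.percentile(q[w,0],[5,50,95]).round(3),"|y|",np.percentile(abs(q[w,1]),[5,50,95]).round(3))
z=np.load("pics/top0.npz");m=robot.camera_model("top");P=cloud(m,z["d"]);Q=tobin(P.reshape(-1,3),B).reshape(400,640,3)
k=(Q[...,2]>.011)&(Q[...,2]<.03)&(abs(Q[...,0]+.12)<.1)&(abs(Q[...,1])<.21)&(z["p"].max(-1)<110)
q=Q[k];print(len(q),np.percentile(q,[1,50,99],axis=0).round(3))
E
```

```text
258 [-0.1315 -0.0734  0.018 ] 0.001 -0.1313 [77 47 27]
259 [-0.1341 -0.0734  0.018 ] 0.001 -0.1341 [79 47 31]
260 [-0.1371 -0.073   0.0185] 0.001 -0.1368 [77 45 28]
261 [-0.1397 -0.0728  0.0183] 0.001 -0.1396 [78 47 29]
262 [-0.1424 -0.0726  0.0182] 0.002 -0.1423 [79 49 31]
263 [-0.1456 -0.0723  0.019 ] 0.106 -0.1451 [79 48 30]
264 [-0.148  -0.0721  0.0184] 0.001 -0.1478 [78 47 30]
265 [-0.1506 -0.0717  0.0184] 0.001 -0.1505 [76 47 28]
266 [-0.1536 -0.0717  0.0186] 0.002 -0.1532 [77 46 28]
267 [-0.1563 -0.0714  0.0183] 0.001 -0.1559 [78 46 24]
268 [-0.1587 -0.0715  0.0181] 0.002 -0.1586 [83 50 33]
269 [-0.1607 -0.0714  0.0171] 0.001 -0.1613 [83 50 32]
270 [-0.1616 -0.0716  0.0142] 0.002 -0.164 [72 44 27]
271 [-0.1617 -0.0716  0.0102] 0.002 -0.1667 [73 54 42]
272 [-0.1581 -0.0723  0.0004] 0.003 -0.1693 [99 89 78]
273 [-0.1605 -0.0725 -0.0002] 0.002 -0.172 [129 121 110]
274 [-0.1632 -0.0723 -0.0002] 0.002 -0.1746 [150 143 129]
275 [-0.1659 -0.072   0.    ] 0.001 -0.1772 [162 155 141]
276 [-1.685e-01 -7.200e-02 -1.000e-04] 0.002 -0.1798 [166 159 144]
277 [-1.711e-01 -7.190e-02 -1.000e-0
[... 379 characters left out ...]
63 0.163 0.17 ]
1 0.13 115 x [-0.099 -0.076  0.1  ] |y| [0.155 0.163 0.171]
1 0.15 134 x [-0.083 -0.06   0.073] |y| [0.146 0.163 0.171]
1 0.17 399 x [-0.049 -0.004  0.044] |y| [0.142 0.161 0.171]
-1 0.05 164 x [-0.123 -0.051  0.067] |y| [0.159 0.16  0.168]
-1 0.07 140 x [-0.122 -0.054  0.051] |y| [0.159 0.16  0.165]
-1 0.09 151 x [-0.12  -0.063  0.034] |y| [0.159 0.16  0.166]
-1 0.11 141 x [-0.112 -0.071  0.014] |y| [0.159 0.16  0.166]
-1 0.13 137 x [-0.101 -0.069  0.093] |y| [0.152 0.16  0.167]
-1 0.15 155 x [-0.083 -0.06   0.072] |y| [0.147 0.16  0.168]
-1 0.17 358 x [-0.052 -0.008  0.038] |y| [0.142 0.159 0.167]
3583 [[-0.16  -0.158  0.013]
 [-0.085 -0.008  0.018]
 [-0.021  0.175  0.024]]
```

```bash
cat >> h.py <<'E'
BIN=(.6152,.067,.182)
def look(n,tag=None):
    m=robot.camera_model(n);p,d=robot.capture(n)
    if tag: cv2.imwrite(f"pics/{tag}.png",p[...,::-1])
    return p,tobin(cloud(m,d).reshape(-1,3),BIN).reshape(400,640,3)
def tops(p,Q):
    for nm,h in (("salt",.077),("ghee",.105),("tin",.057)):
        k=(abs(Q[...,2]-h)<.004)&(abs(Q[...,1])<.14)&(Q[...,0]<.08)&(Q[...,0]>-.17)
        q=Q[k]
        if len(q)<8: print(nm,len(q)); continue
        c,st=cent(k); l=cv2.connectedComponents(k.astype(np.uint8))[1]; q=Q[l==l[k][np.argmin(np.hypot(*(np.argwhere(k)-c[::-1]).T))]]
        print(nm,len(q),"min",q.min(0)[:2].round(3),"max",q.max(0)[:2].round(3),"mean",q.mean(0).round(3))
    k=(Q[...,2]>.188)&(abs(Q[...,1])<.09)&(abs(Q[...,0])<.2)&(Q[...,2]<.23); q=Q[k]
    if len(q): print("strip",len(q),np.percentile(q,[2,50,98],axis=0).round(3).tolist())
E
python3 - <<'E'
from h import *
for n in ("side","top"):
    p,Q=look(n); tops(p,Q)
    for nm,y,s in (("out",0,0),):
        k=(Q[...,2]>.03)&(Q[...,2]<.2)&(abs(Q[...,1])>.185)&(abs(Q[...,1])<.36)&(abs(Q[...,0]+.03)<.22)
        _,l,st,_=cv2.connectedComponentsWithStats(k.astype(np.uint8))
        for i in range(1,len(st)):
            if st[i,4]>15: q=Q[l==i]; print("obj",st[i,4],q.min(0).round(3),q.max(0).round(3))
E
```

```text
salt 517 min [-0.155  0.016] max [-0.092  0.077] mean [-0.125  0.047  0.077]
ghee 229 min [-0.    -0.001] max [0.038 0.053] mean [0.019 0.026 0.105]
tin 304 min [ 0.004 -0.099] max [ 0.06  -0.044] mean [ 0.031 -0.072  0.057]
strip 733 [[0.015, -0.087, 0.189], [0.02, -0.014, 0.201], [0.199, 0.071, 0.225]]
obj 3817 [ 0.123 -0.36   0.03 ] [ 0.182 -0.185  0.2  ]
obj 1554 [0.155 0.274 0.03 ] [0.19  0.357 0.2  ]
obj 806 [-0.101 -0.252  0.03 ] [-0.056 -0.2    0.152]
obj 538 [-0.082  0.217  0.03 ] [-0.041  0.264  0.122]
obj 203 [-0.188  0.226  0.03 ] [-0.154  0.258  0.055]
salt 272 min [-0.155  0.018] max [-0.095  0.079] mean [-0.125  0.049  0.076]
ghee 0
tin 16 min [-0.155  0.019] max [-0.133  0.058] mean [-0.149  0.038  0.057]
strip 394 [[0.013, -0.086, 0.189], [0.019, -0.013, 0.203], [0.199, 0.072, 0.225]]
obj 644 [0.155 0.275 0.03 ] [0.19  0.355 0.2  ]
obj 1882 [ 0.123 -0.36   0.03 ] [ 0.18  -0.185  0.2  ]
obj 227 [-0.083  0.218  0.03 ] [-0.037  0.263  0.123]
obj 103 [-0.186  0.228  0.031] [-0.154  0.261  0.056]
obj 339 [-0.1  -0.25  0.03] [-0.05  -0.199  0.152]
```

The rows are not in the units I measure in: shifts go in shares of 0.4 m and turns go in shares of 4 rad. I convert before sending: -0.107 rad / 4 = -0.0268.

```bash
cat >> h.py <<'E'
def tcp():
    s=robot.observe(); from scipy.spatial.transform import Rotation as Ro
    w,x,y,z=s["tool_rot"]; R=Ro.from_quat([x,y,z,w]).as_matrix()
    print("t",round(s["clock"],2),"bin",tobin(s["eef_pos"],BIN)[0].round(4),"tooly rel biny",round(np.arctan2(R[1,1],R[0,1])-np.pi/2-BIN[2],4),"tz",R[:,2].round(3),"F",np.round(s["wrist_force"],1),"open",round(s["opening"],3),"q",np.round(s["qpos"],2))
E
python3 steer.py '{"dx":[0, 0, 0, 0, 0], "dy":[0, 0, 0, 0, 0], "dz":[0, 0, 0, 0, 0], "rz":[-0.0268, -0.0268, -0.0268, -0.0268, -0.0268], "aperture":[0.03, 0.03, 0.03, 0.03, 0.03]}'
python3 steer.py '{"dx":[-0.015, -0.015, -0.015, -0.015, -0.015], "dy":[-0.1, -0.1, -0.1, -0.1, -0.1], "dz":[0, 0, 0, 0, 0], "rz":[0, 0, 0, 0, 0], "aperture":[0.03, 0.03, 0.03, 0.03, 0.03]}'
python3 -c "from h import *;tcp()"
```

```text
clock: 0.62
eef_pos: [0.2326, 0.6336, 0.4043]
tool_rot: [-0.0, -0.094, 0.996, -0.0]
wrist_force: [0.1, -0.1, -0.1]
opening: 0.0569
grasp_force: 0.0
clock: 1.03
eef_pos: [0.2986, 0.4407, 0.4043]
tool_rot: [-0.0, -0.092, 0.996, -0.0]
wrist_force: [0.3, 0.3, 1.1]
opening: 0.0302
grasp_force: 0.0
t 1.03 bin [-0.2437  0.4248  0.4043] tooly rel biny 0.002 tz [-0. -0. -1.] F [0.3 0.3 1.1] open 0.03 q [ 0.93 -0.01  1.91 -0.    1.24 -0.83]
```

Converted, -0.038 m / 0.4 = -0.095, -0.004 m / 0.4 = -0.01.

```bash
python3 steer.py '{"dx":[-0.01, -0.01, -0.01, -0.01, -0.01], "dy":[-0.095, -0.095, -0.095, -0.095, -0.095], "dz":[0, 0, 0, 0, 0], "rz":[0, 0, 0, 0, 0], "aperture":[0.03, 0.03, 0.03, 0.03, 0.03]}'
python3 steer.py '{"dx":[-0.01, -0.01, -0.01, -0.01, -0.01], "dy":[-0.095, -0.095, -0.095, -0.095, -0.05], "dz":[0, 0, 0, 0, 0], "rz":[0, 0, 0, 0, 0], "aperture":[0.03, 0.03, 0.03, 0.03, 0.03]}' >/dev/null
python3 -c "from h import *;tcp()"
```

```text
clock: 1.45
eef_pos: [0.3527, 0.2575, 0.4047]
tool_rot: [0.0, -0.092, 0.996, 0.0]
wrist_force: [0.9, 0.0, 0.5]
opening: 0.0301
grasp_force: 0.0
t 1.87 bin [-0.2035  0.0616  0.4048] tooly rel biny -0.0008 tz [ 0.001 -0.001 -1.   ] F [-0.1  0.3 -0.3] open 0.03 q [ 0.16 -0.25  2.12 -0.    1.27 -1.59]
```

Converted, 0.04 m / 0.4 = 0.1, 0.03 m / 0.4 = 0.075.

```bash
python3 steer.py '{"dx":[0, 0, 0, 0, 0], "dy":[-0.015, -0.0125, 0, 0, 0], "dz":[0.075, 0.1, 0.1, 0.1, 0.075], "rz":[0, 0, 0, 0, 0], "aperture":[0.03, 0.03, 0.03, 0.03, 0.03]}' >/dev/null
python3 steer.py '{"dx":[0, 0], "dy":[0, 0], "dz":[0.0625, 0], "rz":[0, 0], "aperture":[0.03, 0.03]}' >/dev/null
python3 - <<'E'
from h import *
tcp();p,Q=look("side","a1");tops(p,Q)
E
```

```text
t 2.45 bin [-0.2065  0.0537  0.1948] tooly rel biny 0.0009 tz [-0.011 -0.001 -1.   ] F [-1.3 -0.9  1.4] open 0.03 q [ 0.14  0.01  2.33  0.    0.81 -1.61]
salt 0
ghee 0
tin 0
```

View pics/a1.png

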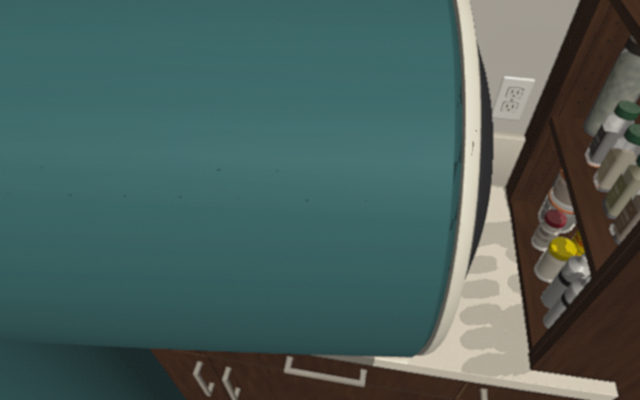

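The side camera is blocked by the upper arm, and no scene pixels are usable. I'll use force, the wrist and top cameras instead.

Converted, -0.012 m / 0.4 = -0.03, -0.01 m / 0.4 = -0.025.

```bash
python3 steer.py '{"dx":[-0.025, -0.03, -0.015, -0.015, -0.015], "dy":[-0.015, 0, 0, 0, 0], "dz":[0, 0, 0, 0, 0], "rz":[0, 0, 0, 0, 0], "aperture":[0.03, 0.03, 0.03, 0.03, 0.03]}' >/dev/null
python3 - <<'E'
from h import *
tcp()
p,Q=look("top","b1");tops(p,Q)
p,Q=look("wrist");tops(p,Q);cv2.imwrite("pics/w1.png",p[...,::-1])
E
```

```text
t 2.92 bin [-0.1612  0.0476  0.2012] tooly rel biny 0.0011 tz [ 0.003  0.    -1.   ] F [-3.7 -0.8  2.5] open 0.03 q [ 0.13  0.08  2.24  0.    0.82 -1.62]
salt 5 min [-0.004  0.013] max [-0.001  0.023] mean [-0.002  0.018  0.076]
ghee 0
tin 11 min [ 0.002 -0.08 ] max [ 0.006 -0.06 ] mean [ 0.004 -0.07   0.056]
strip 411 [[-0.142, -0.087, 0.189], [0.018, -0.012, 0.204], [0.199, 0.073, 0.224]]
salt 5255 min [-0.151  0.021] max [-0.128  0.076] mean [-0.138  0.048  0.076]
ghee 1006 min [-0.17  -0.031] max [-0.151 -0.028] mean [-0.163 -0.03   0.105]
tin 1497 min [-0.17   0.031] max [-0.15   0.065] mean [-0.156  0.048  0.057]
```

View pics/w1.png

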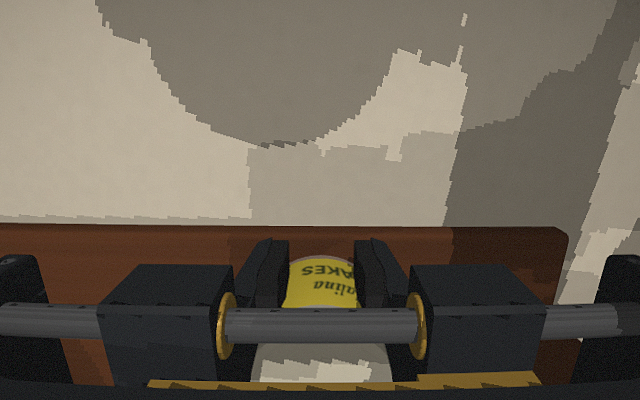

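The wrist view shows the salt jar centred between the fingers at (320,285) and in contact (3.7 N). I'll push on slowly.

Converted, -0.007 m / 0.4 = -0.0175.

```bash
python3 steer.py '{"dx":[-0.0175, -0.0175, -0.0175, -0.0175, -0.0175], "dy":[0, 0, 0, 0, 0], "dz":[0, 0, 0, 0, 0], "rz":[0, 0, 0, 0, 0], "aperture":[0.03, 0.03, 0.03, 0.03, 0.03]}' >/dev/null
python3 - <<'E'
from h import *
tcp();p,Q=look("wrist");tops(p,Q)
E
```

```text
t 3.43 bin [-0.1274  0.0478  0.1995] tooly rel biny 0.0012 tz [-0. -0. -1.] F [-1.   0.3  0.7] open 0.03 q [ 0.14  0.14  2.17  0.    0.83 -1.62]
salt 5251 min [-0.119  0.021] max [-0.097  0.075] mean [-0.107  0.048  0.076]
ghee 1505 min [-0.163  0.069] max [-0.151  0.094] mean [-0.161  0.08   0.106]
tin 2212 min [-0.14   0.018] max [-0.118  0.079] mean [-0.128  0.048  0.057]
```

Converted, -0.007 m / 0.4 = -0.0175, -0.006 m / 0.4 = -0.015.

```bash
python3 steer.py '{"dx":[-0.0175, -0.0175, -0.0175, -0.0175, -0.015], "dy":[0, 0, 0, 0, 0], "dz":[0, 0, 0, 0, 0], "rz":[0, 0, 0, 0, 0], "aperture":[0.03, 0.03, 0.03, 0.03, 0.03]}' >/dev/null
python3 - <<'E'
from h import *
tcp();p,Q=look("wrist");tops(p,Q)
p,Q=look("top");tops(p,Q)
E
```

```text
t 3.9 bin [-0.0931  0.0477  0.1997] tooly rel biny 0.0012 tz [ 0.001  0.    -1.   ] F [-0.6  0.1 -0.5] open 0.03 q [ 0.14  0.2   2.1  -0.    0.84 -1.62]
salt 5254 min [-0.085  0.021] max [-0.062  0.075] mean [-0.072  0.048  0.076]
ghee 1466 min [-0.129  0.002] max [-0.116  0.027] mean [-0.127  0.016  0.106]
tin 2224 min [-0.105  0.018] max [-0.083  0.079] mean [-0.094  0.048  0.057]
salt 0
ghee 3
tin 9 min [ 0.003 -0.077] max [ 0.007 -0.06 ] mean [ 0.005 -0.069  0.056]
strip 250 [[0.013, -0.088, 0.189], [0.023, -0.049, 0.204], [0.2, 0.058, 0.227]]
```

The salt jar's front edge is now at bin x = -0.085, so its centre is about -0.052. I'll retreat, go up and cross over to behind the strip.

Converted, 0.035 m / 0.4 = 0.0875, 0.02 m / 0.4 = 0.05.

```bash
python3 steer.py '{"dx":[0.0125, 0.05, 0.0875, 0.0875, 0.0375], "dy":[0, 0, 0, 0, 0], "dz":[0, 0, 0, 0, 0], "rz":[0, 0, 0, 0, 0], "aperture":[0.03, 0.03, 0.03, 0.03, 0.03]}' >/dev/null
python3 steer.py '{"dx":[0, 0, 0, 0, 0], "dy":[0, -0.02, -0.025, -0.025, -0.025], "dz":[-0.1, -0.1, -0.1, -0.1, -0.1], "rz":[0, 0, 0, 0, 0], "aperture":[0.03, 0.03, 0.03, 0.03, 0.03]}' >/dev/null
python3 - <<'E'
from h import *
tcp()
for n in ("top","wrist"):
    p,Q=look(n);print(n);tops(p,Q)
E
```

```text
t 4.83 bin [-0.2053  0.0095  0.4016] tooly rel biny 0.0016 tz [ 0.001 -0.    -1.   ] F [1.2 0.3 0.7] open 0.03 q [ 0.03 -0.25  2.13 -0.    1.26 -1.72]
top
salt 0
ghee 0
tin 2
strip 409 [[0.012, -0.087, 0.188], [0.018, -0.014, 0.203], [0.2, 0.071, 0.224]]
wrist
salt 619 min [-0.086  0.017] max [-0.052  0.049] mean [-0.066  0.032  0.076]
ghee 820 min [-0.002 -0.001] max [0.024 0.055] mean [0.011 0.026 0.104]
tin 627 min [ 0.012 -0.078] max [ 0.06  -0.044] mean [ 0.035 -0.06   0.056]
```

Converted, -0.04 m / 0.4 = -0.1, -0.03 m / 0.4 = -0.075.

```bash
python3 steer.py '{"dx":[-0.075, -0.1, -0.1, -0.1, -0.1], "dy":[-0.005, -0.005, -0.005, -0.005, -0.0025], "dz":[0, 0, 0, 0, 0], "rz":[0, 0, 0, 0, 0], "aperture":[0.02, 0.02, 0.02, 0.02, 0.02]}' >/dev/null
python3 steer.py '{"dx":[-0.1, -0.0875, 0, 0, 0], "dy":[0, 0, 0, 0, 0], "dz":[0, 0, 0.025, 0.05, 0.0225], "rz":[0, 0, 0, 0, 0], "aperture":[0.02, 0.02, 0.02, 0.02, 0.02]}' >/dev/null
python3 -c "
from h import *
tcp()
for n in ('side','top'):
    p,Q=look(n,'c'+n)
    k=(Q[...,2]>.188)&(abs(Q[...,1])<.085)&(abs(Q[...,0]-.02)<.02)&(Q[...,2]<.215); q=Q[k]
    print(len(q),np.percentile(q,[2,50,98],axis=0).round(3).tolist())
    t=q[q[:,2]>.200];print(len(t),t.mean(0),np.percentile(t[:,0],[5,95])) 
cv2.imwrite('pics/cs.png',np.hstack([cv2.imread('pics/cside.png')[100:300,200:450],cv2.imread('pics/ctop.png')[100:300,220:470]]))
"
```

```text
t 5.77 bin [0.0601 0.0012 0.3568] tooly rel biny 0.0014 tz [-0.005 -0.    -1.   ] F [-0.6  0.4 -1.3] open 0.02 q [ 0.08  0.3   1.64  0.    1.2  -1.67]
636 [[0.015, -0.071, 0.189], [0.019, -0.001, 0.2], [0.029, 0.071, 0.208]]
332 [ 0.02183567 -0.00234575  0.20469119] [0.01749215 0.02896043]
97 [[0.012, -0.073, 0.188], [0.016, -0.053, 0.202], [0.026, -0.024, 0.207]]
54 [ 0.01997602 -0.05394622  0.20395681] [0.01484257 0.02602551]
```

View pics/cs.png

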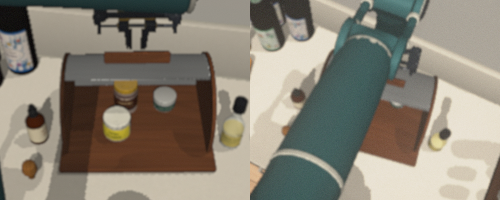

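The crop shows the fingers right behind the strip (side view), with both jars and the tin upright in the bin. I'll compute the arc increments next.

```bash
python3 - <<'E'
import numpy as np
th=np.r_[1.72,np.arange(1.65,.1,-.08),.105,.09]
prev=None
for t in th:
    u=np.array([-np.cos(t),np.sin(t)]);n=np.array([np.sin(t),np.cos(t)])
    r=np.interp(t,[.85,1.05,1.3],[.147,.141,.138]);e=np.interp(t,[.1,.8],[.0,.010])
    c=r*u+.006*n
    if t>np.pi/2: c=np.array([.146*u[0]+.006,.130])
    X=np.array([c[0]+e,c[1]+.062+.166])
    print(round(t,3),X.round(4),"d(tool)",None if prev is None else np.round([-(X-prev)[0],-(X-prev)[1]],4)); prev=X
E
```

```text
1.72 [0.0377 0.358 ] d(tool) None
1.65 [0.0276 0.358 ] d(tool) [ 0.0102 -0.    ]
1.57 [0.0159 0.366 ] d(tool) [ 0.0117 -0.008 ]
1.49 [0.0048 0.366 ] d(tool) [ 0.011 -0.   ]
1.41 [-0.0062  0.3652] d(tool) [0.011  0.0009]
1.33 [-0.0171  0.3634] d(tool) [0.0109 0.0017]
1.25 [-0.028   0.3614] d(tool) [0.0109 0.002 ]
1.17 [-0.0389  0.3588] d(tool) [0.0109 0.0026]
1.09 [-0.0497  0.3554] d(tool) [0.0107 0.0035]
1.01 [-0.0605  0.3516] d(tool) [0.0109 0.0038]
0.93 [-0.0716  0.3475] d(tool) [0.0111 0.0041]
0.85 [-0.0825  0.3424] d(tool) [0.0109 0.0051]
0.77 [-0.0918  0.3346] d(tool) [0.0093 0.0078]
0.69 [-0.1011  0.3262] d(tool) [0.0093 0.0084]
0.61 [-0.1098  0.3171] d(tool) [0.0086 0.0091]
0.53 [-0.1177  0.3075] d(tool) [0.0079 0.0096]
0.45 [-0.1248  0.2973] d(tool) [0.0071 0.0101]
0.37 [-0.131   0.2868] d(tool) [0.0063 0.0106]
0.29 [-0.1364  0.2758] d(tool) [0.0054 0.011 ]
0.21 [-0.1409  0.2645] d(tool) [0.0045 0.0113]
0.13 [-0.1446  0.253 ] d(tool) [0.0036 0.0115]
0.105 [-0.1455  0.2494] d(tool) [0.0009 0.0036]
0.09 [-0.1459  0.2472] d(tool) [0.0004 0.0022]
```

```bash
python3 steer.py '{"dx":[0.03, 0.025, 0.025, 0.0275, 0.0275], "dy":[0, 0, 0, 0, 0], "dz":[-0.005, -0.005, -0.005, 0, 0], "rz":[0, 0, 0, 0, 0], "aperture":[0.02, 0.02, 0.02, 0.02, 0.02]}' >/dev/null
python3 -c "
from h import *
tcp()
for n in ('side',):
    p,Q=look(n)
    k=(Q[...,2]>.19)&(abs(Q[...,1])<.085)&(abs(Q[...,0])<.05)&(Q[...,2]<.215); q=Q[k]
    print(len(q),np.percentile(q,[2,50,98],axis=0).round(3).tolist())
"
```

```text
t 6.28 bin [0.0067 0.001  0.3689] tooly rel biny 0.0009 tz [ 0.005  0.001 -1.   ] F [5.  2.2 0.6] open 0.02 q [ 0.07  0.19  1.76  0.    1.19 -1.68]
623 [[-0.016, -0.07, 0.191], [-0.012, -0.002, 0.204], [-0.001, 0.072, 0.211]]
```

Converted, 0.011 m / 0.4 = 0.0275, 0.003 m / 0.4 = 0.0075.

```bash
python3 steer.py '{"dx":[0.0275, 0.0275, 0.0275, 0.0275, 0.0275], "dy":[0, 0, 0, 0, 0], "dz":[0.0025, 0.005, 0.0075, 0.0075, 0.0075], "rz":[0, 0, 0, 0, 0], "aperture":[0.02, 0.02, 0.02, 0.02, 0.02]}' >/dev/null
python3 -c "
from h import *
tcp()
for n in ('side',):
    p,Q=look(n)
    k=(Q[...,2]>.17)&(abs(Q[...,1])<.085)&(abs(Q[...,0]+.06)<.06)&(Q[...,2]<.215)&(np.hypot(Q[...,0],Q[...,2]-.062)>.128); q=Q[k]
    print(len(q),np.percentile(q,[2,50,98],axis=0).round(3).tolist())
    th=np.arctan2(q[:,2]-.062,-q[:,0]);print(np.percentile(th,[5,50,95]))
"
```

```text
t 6.75 bin [-0.0483  0.0008  0.356 ] tooly rel biny 0.0012 tz [ 0.003  0.    -1.   ] F [ 3.9  0.4 -0.5] open 0.02 q [ 0.06  0.1   1.89  0.    1.15 -1.69]Traceback (most recent call last):
  File "<string>", line 7, in <module>
    print(len(q),np.percentile(q,[2,50,98],axis=0).round(3).tolist())
                 ~~~~~~~~~~~~~^^^^^^^^^^^^^^^^^^^^
    return _quantile_unchecked(
        a, q, axis, out, overwrite_input, method, keepdims, weights)
    return _ureduce(a,
                    func=_quantile_ureduce_func,
    ...<5 lines>...
                    overwrite_input=overwrite_input,
                    method=method)
    r = func(a, **kwargs)
    result = _quantile(arr,
                       quantiles=q,
    ...<2 lines>...
                       out=out,
                       weights=wgt)
    slices_having_nans = np.isnan(arr[-1, ...])
                                  ~~~^^^^^^^^^
IndexError: index -1 is out of bounds for axis 0 with size 0
```

Converted, 0.011 m / 0.4 = 0.0275, 0.01 m / 0.4 = 0.025.

```bash
python3 steer.py '{"dx":[0.0275, 0.0275, 0.0275, 0.025, 0.0225], "dy":[0, 0, 0, 0, 0], "dz":[0.01, 0.01, 0.0125, 0.0175, 0.02], "rz":[0, 0, 0, 0, 0], "aperture":[0.02, 0.02, 0.02, 0.02, 0.02]}' >/dev/null
python3 -c "
from h import *
tcp()
p,Q=look('wrist','w3'); r=np.hypot(Q[...,0],Q[...,2]-.062)
k=(r>.128)&(r<.15)&(abs(abs(Q[...,1])-.06)<.016)&(Q[...,2]>.08)&(Q[...,0]<0); th=np.arctan2(Q[...,2]-.062,-Q[...,0])[k]; print(len(th)); print(np.percentile(th,[5,50,95]) if len(th) else '')
"
```

```text
t 7.22 bin [-0.1005  0.0006  0.3274] tooly rel biny 0.0014 tz [ 0.001 -0.    -1.   ] F [ 0.7 -0.2  1.9] open 0.02 q [ 0.05  0.03  2.02 -0.    1.09 -1.71]
4124
[0.67448444 0.72818896 0.74398063]
```

View pics/w3.png

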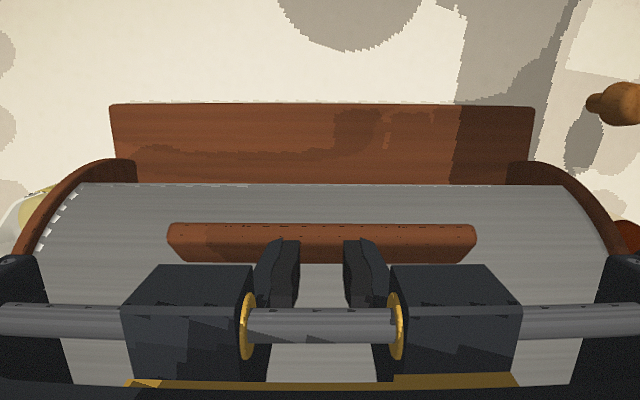

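The wrist view shows the fingers at the strip's back (280–360, 240) with the lid about half shut (strip angle ≈ 0.7). I'll continue down.

Converted, 0.011 m / 0.4 = 0.0275, 0.0105 m / 0.4 = 0.0263.

```bash
python3 steer.py '{"dx":[0.0225, 0.02, 0.0175, 0.015, 0.015], "dy":[0, 0, 0, 0, 0], "dz":[0.0225, 0.0238, 0.025, 0.0263, 0.0275], "rz":[0, 0, 0, 0, 0], "aperture":[0.02, 0.02, 0.02, 0.02, 0.02]}' >/dev/null
cat >> h.py <<'E'
def lidang(tag=None):
    tcp(); p,Q=look('wrist',tag); r=np.hypot(Q[...,0],Q[...,2]-.062)
    k=(r>.128)&(r<.15)&(abs(abs(Q[...,1])-.06)<.016)&(Q[...,2]>.06)&(Q[...,0]<0); th=np.arctan2(Q[...,2]-.062,-Q[...,0])[k]; print(len(th),np.percentile(th,[5,50,95]).round(3) if len(th) else '')
E
python3 -c "
from h import *
lidang()"
```

```text
t 7.68 bin [-0.1367  0.0007  0.2757] tooly rel biny 0.0012 tz [-0. -0. -1.] F [ 0.7 -0.   1.1] open 0.02 q [ 0.04  0.02  2.13 -0.    0.99 -1.72]
2830 [0.269 0.316 0.331]
```

Converted, 0.009 m / 0.4 = 0.0225, 0.005 m / 0.4 = 0.0125.

```bash
python3 steer.py '{"dx":[0.0125, 0.0075, 0.005, 0.0025, 0], "dy":[0, 0, 0, 0, 0], "dz":[0.0225, 0.0225, 0.015, 0.0075, 0.005], "rz":[0, 0, 0, 0, 0], "aperture":[0.02, 0.02, 0.02, 0.02, 0.02]}'
python3 -c "
from h import *
lidang()"
```

```text
clock: 8.15
eef_pos: [0.4704, 0.0411, 0.249]
tool_rot: [-0.001, -0.091, 0.996, 0.0]
wrist_force: [-12.3, -0.8, 29.7]
opening: 0.0197
grasp_force: 14.8
t 8.15 bin [-0.1471  0.0007  0.249 ] tooly rel biny 0.0012 tz [-0.002 -0.    -1.   ] F [-12.3  -0.8  29.7] open 0.02 q [ 0.03  0.04  2.18  0.    0.93 -1.72]
1424 [0.087 0.121 0.14 ]
```

Converted, -0.04 m / 0.4 = -0.1, -0.02 m / 0.4 = -0.05.

```bash
python3 steer.py '{"dx":[0, 0, 0.025, 0.025, 0], "dy":[0, 0, 0, 0, 0.05], "dz":[-0.01, -0.05, -0.1, -0.1, -0.1], "rz":[0, 0, 0, 0, 0], "aperture":[0.02, 0.02, 0.02, 0.02, 0.02]}' >/dev/null
python3 -c "
from h import *
lidang()"
python3 steer.py '{"dx":[0, 0, 0, 0, 0], "dy":[0.1, 0.1, 0.1, 0.1, 0.1], "dz":[0, 0, 0, 0, 0], "rz":[0, 0, 0, 0, 0], "aperture":[0.02, 0.02, 0.02, 0.02, 0.02]}' >/dev/null
python3 steer.py '{"dx":[0, 0, 0, 0, 0], "dy":[0.1, 0.1, 0.1, 0.1, 0], "dz":[0, 0, 0, 0, 0], "rz":[0, 0, 0, 0, 0], "aperture":[0.02, 0.02, 0.02, 0.02, 0.02]}' >/dev/null
python3 -c "
from h import *
tcp()
for n in ('side','top'):
    p,Q=look(n,'z'+n)
    r=np.hypot(Q[...,0],Q[...,2]-.062)
    k=(r>.14)&(r<.15)&(abs(Q[...,1])<.07)&(Q[...,0]<-.1)&(Q[...,2]>.06); th=np.arctan2(Q[...,2]-.062,-Q[...,0])[k]; print(n,len(th),np.percentile(th,[5,50,95]).round(3) if len(th) else '')
cv2.imwrite('pics/zc.png',np.hstack([cv2.imread('pics/zside.png')[100:300,200:470],cv2.imread('pics/ztop.png')[100:300,220:490]]))
"
```

```text
t 8.62 bin [-0.1683  0.018   0.3901] tooly rel biny -0.0009 tz [-0.002 -0.002 -1.   ] F [1.2 0.5 0.3] open 0.02 q [ 0.07 -0.16  2.08 -0.    1.23 -1.69]
1594 [0.108 0.145 0.155]
t 9.5 bin [-0.1678  0.3851  0.3885] tooly rel biny 0.0059 tz [-0.     0.003 -1.   ] F [-0.1 -0.5  0.2] open 0.02 q [ 0.78  0.06  1.87  0.    1.21 -0.98]
side 175 [0.087 0.135 0.161]
top 132 [0.102 0.144 0.172]
```

View pics/zc.png

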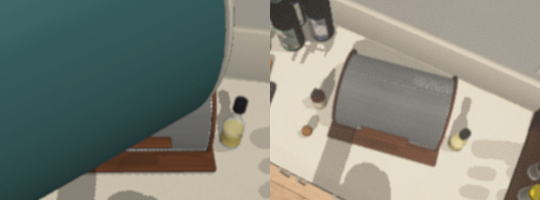

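The lid is shut: the strip's top face is at 0.145 rad where 0.147 is expected, the tip reached z = 83 mm, and it hit a firm stop at 30 N. The bottles and stopper beside the bin look where they were. I'll hand in.

```bash
python3 -c "
from cell import robot
print(robot.sign_off())"
```

```text
the job is handed in; nothing more can be done
None
```

The salt jar was pushed back to about bin x = -53 mm, upright and clear of the lid. The lid was then pushed shut against its stop, the arm was moved clear, and the job was handed in at about 9.6 s; no verdict was returned.

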